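Clip the printing plate into the card press

ROBOT

A 6-joint arm with a two-finger parallel gripper is mounted at the origin on the work surface. World frame = base frame: x ahead of the robot, y to its left, z up, the work surface at z = 0. Lengths are in m, angles in rad, forces in N, time in s.
With the tool pointing down it reaches from about 0.35 to 0.95 m from the base axis. Payload 17.4 kg.
Tool frame: the origin (TCP) lies at the very end of the fingers, on their centre line; the grasp point (between the pads) lies 19 mm behind it; z points along the fingers, y is the direction in which the jaws open and shut (so a half turn about z gives the same grasp; the last joint's range is limited). The gripper opens to 93 mm and grips with 3 to 60 N. Pads are 15 mm wide; open, the fingers measure 128 mm over their backs; the gripper's body (75 mm by 188 mm) begins 65 mm behind the grasp point.
Start: joints at [1.074, 0.116, 1.442, -0, 1.584, -0.038], TCP at [0.299, 0.605, 0.219] pointing down, gripper open.
Joint ranges: [-2.83, 2.83], [-0.83, 2.19], [0.07, 2.5], [-1.14, 4.28], [0.01, 3], [-2.97, 2.97]. Speed limits (rad/s): [1.89, 1.89, 2.22, 3.14, 3.14, 3.14].

INTERFACE

Orientations are given as a unit quaternion [w, x, y, z].
In Python, from workcell import robot, get_image gives the robot as it stands. The module is installed in compiled form; this text tells all that it offers.
- The arm moves only by the shell command python3 -m jog 'ROWS' [FORCE]. ROWS is JSON, a list that holds one entry, the list of rows, each a list of 7 numbers: the shift along the world's x, y, z in units of 0.12 m (1.0 is 0.12 m), then the turn, a rotation vector about the world's x, y, z in units of 180 degrees (1.0 is 180 degrees), then the gripper's target within -1 to 1 (shut at 1, half-way at 0, fully open at -1). In form: [[[tx, ty, tz, wx, wy, wz, fingers], ...]]. A call has 1 to 8 rows; each row is the pose to reach, as a shift and turn from the pose commanded when the call began, turning the shorter way round; what a row does not reach only later rows make up. A row lasts 1/10 s, in which the tool goes at most 50 mm and 8.59 degrees, less where a joint would pass 70% of its speed; a pose out of reach is approached as far as the arm can. A call with a number of a shift or a turn outside -1 to 1 is refused whole. A call with a gripper value outside its range is refused whole. The fingers move at their own pace and stop on an object; FORCE is the grip in N (left out, the last holds). Time passes only in rows, so rows that repeat a pose let the fingers close. It gives the time, the measured TCP pose, the force and the opening at its end, in the units of the state.
- robot.state(): the state, without advancing time (a new reading comes with each control period).
- get_image(name): name is "side" or "top" or "wrist"; returns a dict with "image" (400x640x3 uint8, blue, green, red), "fx", "fy", "cx", "cy" (pixels), "world_to_cam" (4x4, takes a point from world to camera coordinates). Camera axes: x right, y down, z forward; pixel columns grow to the right and rows downward; lengths in m; the calibration is good to about 2 mm. A picture is of the moment at which its call begins. There is no depth.
- robot.finish_job(): hands the job in, once; it reports no verdict.
The state is a dict: "time": time; "joint_positions": joint angles; "qd": joint speeds; "joint_torque": joint torques, N m; "position": TCP position; "tool_rot": TCP orientation; "contact_force": force on the tool from outside, world axes, zero at the start; "torque": the same for the moment, N m; "finger_gap": finger opening in m.
Only numpy, scipy, OpenCV 4.12 (cv2) and the standard library are available. Lean on these libraries where they do the work, as an engineer would, in place of code of your own. Each camera call takes 0.05 s, during which the arm holds its last target.

TASK

Pick up the red printing plate by its wooden grip, rest its brass ears on the press's two steel rails and slide it along them, under the spring clips, until it is fully home against the end stop, clipped in and lying flat; then let go of it. The bracket is spring-cushioned: push gently, by feel, without driving it to the end of its travel, and leave the other things on the table where they are.

Things in the scene. Friction and masses are not known exactly. Their poses are not given: they have to be found in the camera images.
- plate_center (a point): Red printing plate, brass ears, dark wooden grip; 0.2 to 0.33 kg. Point: its centre, 21 mm above its underside (overall height 42). x: its sliding direction (leading edge, white line), z up. Plate 80 (x) x 90 (y) x 9 mm. Starts flat on the rest board.
- plate_grip (a point): Middle of the plate's wooden grip, 33 mm above the plate's underside, axes as plate_center. The grip is a block 16 (x) x 44 (y) mm standing on the plate's middle, from 9 to 42 mm above the underside; take it from above, fingers closing along x, tips clear of the plate.
- plate_ear (a point): Tip of the plate's +y ear, on the underside: 57 mm from the plate's middle (the other ear mirrors it; 114 mm over both). Ears reach from x = -30 to +30 mm of the middle, 5 mm thick, leading corners rounded. Each ends in a hump 9 mm high (x -30 to -27) with a 40 degree ramp ahead of it (x -27 to -22).
- seat (a point): On the press's bracket: where the middle of the plate's underside lies when the plate is home; 30 mm above the table, level with the rail tops. x: sliding direction, towards the end stop, z up. End stop: steel block, face at x = +40 mm, 12 mm high, met by the plate's leading edge. Moves with the bracket.
- mouth (a point): 90 mm before the seat (-x) at rail height, axes as seat: set the plate down here, its middle on this point. Two steel rails, tops at this height, |y| = 46 to 66 mm, x from seat -110 to +48 mm; open above up to seat -40. Flared side walls from seat -81 narrow to 59 mm either side, 2 mm more than the ears.
- clip (a point): Underside of the +y brass clip roller (10 mm across; mirrored at -y): seat x -34, y 52.5, z +6 mm. Sprung up and down. The thin ears pass below; the humps must be pushed under (7 to 11 N in all with the rub on the rails); then the rollers drop behind them. Past the clips, from seat -22 on, lips cover the slots, undersides 7.5 mm, tops 11.5 mm above the rails.
- press: Card press: fixed green base 220 x 160 mm, origin at the centre of its underside; the seat is at its x = 20 mm. The bracket (rails, clips, end stop, seat) rides on it on a spring cushion (see bracket). So the plate is not home when it comes to where the seat first was: push on, past the snap of the clips, until you feel about 8 to 9 N with the plate at the stop.
- bracket (a joint): How far (m) the bracket has given way along the seat's +x: 0 at rest, spring cushion starts to yield at 1.5 N, then 0.4 N per mm, hard end of travel at 0.028 (12.5 N); it springs back when the push ends. Pushing it to the very end of its travel is ramming.
- rest: Pale wooden rest board, 130 x 150 x 12 mm, origin at the centre of its underside, fixed; the plate starts on it.
- stamp: Bystander: black self-inking hand stamp, 50 x 70 x 65 mm; origin at the centre of its underside. Leave alone.
- spare: Bystander: small blue spare plate without ears, 60 x 50 x 29 mm; origin at the centre of its underside. Leave alone.
- tape: Bystander: clear ring of tape, 70 mm across, 25 mm high; origin at the centre of its underside. Leave alone.
- tin: Bystander: red open tin, 70 mm across, 90 mm high; origin at the centre of its underside. Leave alone.
- parcel: Bystander: brown closed parcel, 120 x 160 x 80 mm; origin at the centre of its underside. Leave alone.
- cards: Bystander: stack of cards, 110 x 150 x 20 mm; origin at the centre of its underside. Leave alone.
- glue: Bystander: white glue bottle with orange cap, 40 mm across, 120 mm high; origin at the centre of its underside. Leave alone.
Mind the look-alikes: they are no part of the job. Of the things like the part that bears plate_center, leave any that is blue or pink; of the rest the smaller one is meant.

How it is judged:
On the way:
1. the plate lies at rail height in the mouth of the slots, its middle 30 to 95 mm before its home place, in line with the rails (within 6 mm in height, 8 mm sideways) (x of plate_center in the frame of seat between -0.095 and -0.03 m and z of plate_center in the frame of seat between 0.015 and 0.027 m and y of plate_center in the frame of seat between -0.008 and 0.008 m), for 0.05 s.
At the end, for the whole second after the job is handed in: The plate is at rest, released, in the bracket: its middle within 2 mm short of home along the slots (3 mm beyond), 3 mm sideways, 2 mm in height, tilted less than 2 degrees and in line with the rails within 3.4 degrees (x of plate_center in the frame of seat between -0.002 and 0.003 m and y of plate_center in the frame of seat between -0.003 and 0.003 m and z of plate_center in the frame of seat between 0.019 and 0.023 m and angle between plate_center's own z axis and vertical below 0.035 rad and angle between the x axis of plate_center and the x axis of seat, either way round below 0.06 rad and linear speed of plate below 0.01 m/s); the robot touches nothing.
It fails at once if the bracket is pushed to the end of its cushion (over 27 mm, about 12 N) (value of joint bracket above 0.027 m).
It fails at once if the plate is rammed: contact forces between plate and press (clips included) over 90 N (contact force between plate and press above 90 N).
It fails at once if a bystander is moved by more than 25 mm (distance of any of stamp, spare, tape, tin, parcel, cards, glue from where it was at the start of the episode above 0.025 m).
It also fails if it takes over 70 s, if anything falls off the work surface, if the arm or the gripper's body presses on something with over 40 N, if the wrist force passes 120 N, or if a joint passes its speed limit or range.

## Working session

There is one attempt and no reset: what is moved stays moved. The work goes in short steps, Python scripts to look and compute and a shell command to move; the robot and the scene stay as the last step left them, time stands still between calls to the robot, and variables do not carry over. Pictures are saved under pics/ and viewed, and the job is handed in when it is done.

```bash
mkdir -p pics
python3 - <<'E'
from workcell import robot,get_image
import cv2,numpy as np
s=robot.state();print({k:np.round(v,4) for k,v in s.items()})
for n in("top","side","wrist"):
    d=get_image(n);cv2.imwrite(f"pics/{n}0.png",d["image"]);print(n,d["fx"],d["fy"],d["cx"],d["cy"],np.round(d["world_to_cam"],4).tolist())
E
```

```text
{'time': np.float64(0.0), 'joint_positions': array([ 1.0742,  0.1165,  1.4423, -0.    ,  1.584 , -0.0378]), 'qd': array([ 0.0002, -0.0001,  0.0015,  0.0002,  0.0002, -0.0009]), 'joint_torque': array([-6.00000e-04, -7.21249e+01, -6.22617e+01,  7.80000e-02,
        2.35000e-02, -1.00000e-04]), 'position': array([0.2989, 0.605 , 0.2179]), 'tool_rot': array([-1.000e-04,  2.274e-01,  9.738e-01, -6.000e-04]), 'contact_force': array([0.1993, 0.3665, 0.1381]), 'torque': array([ 0.0224, -0.0048, -0.0094]), 'finger_gap': np.float64(0.0931)}
top 520.2678062664236 520.2678062664236 316.10808746433145 196.4947347100684 [[-0.0306, -0.9995, -0.0028, -0.0162], [-0.9796, 0.0305, -0.1986, 0.5495], [0.1986, -0.0034, -0.9801, 1.5124], [0.0, 0.0, 0.0, 1.0]]
side 459.4703165704181 459.4703165704181 316.4313234525098 201.89182501504845 [[0.9938, -0.1112, -0.0068, -0.5477], [-0.0696, -0.5719, -0.8174, 0.0878], [0.087, 0.8128, -0.576, 1.1443], [0.0, 0.0, 0.0, 1.0]]
wrist 329.2458758660758 329.2458758660758 322.00436313003496 199.7119902528296 [[0.4427, 0.8967, -0.0001, -0.6744], [0.8705, -0.4297, 0.2398, -0.0281], [0.215, -0.1062, -0.9708, 0.3886], [0.0, 0.0, 0.0, 1.0]]
```

View pics/top0.png

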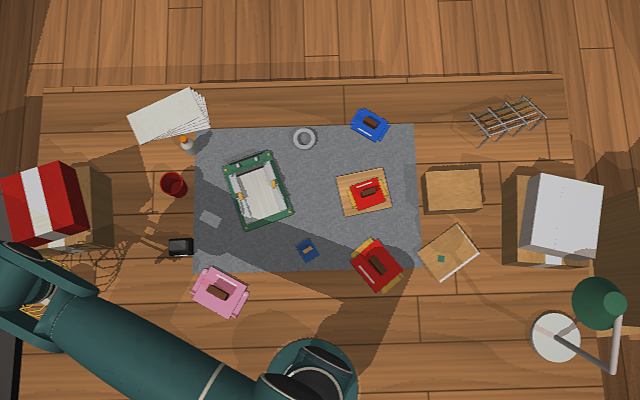

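View pics/side0.png

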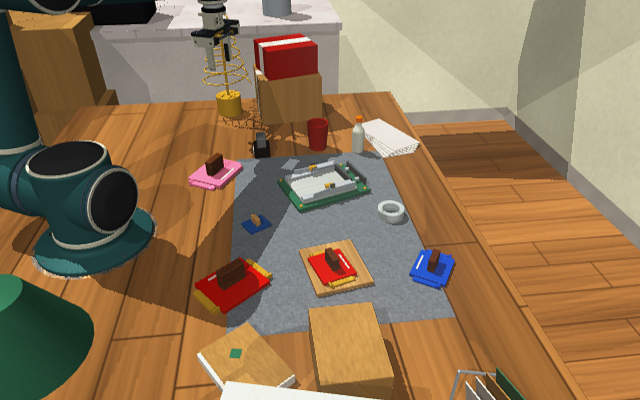

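View pics/wrist0.png

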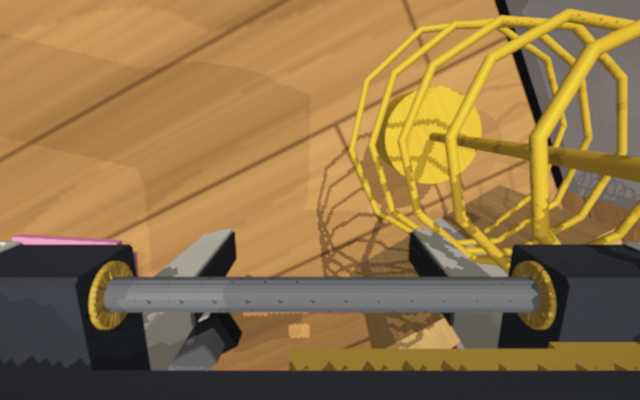

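Candidates in the top image: the red plate on the pale board (369,193), a larger red plate (376,265), a blue plate (370,124), a pink plate (221,292) and the small blue spare (307,250). By the description I choose the smaller red one, on the rest board at (369,193). Next I check it in a close crop.

```bash
cat > h.py <<'E'
import numpy as np
from workcell import robot,get_image
def K(d): return np.array([[d["fx"],0,d["cx"]],[0,d["fy"],d["cy"]],[0,0,1]])
def ray(d,uv,z):
    M=np.array(d["world_to_cam"]);R=M[:3,:3];t=M[:3,3];c=-R.T@t
    v=R.T@np.linalg.inv(K(d))@np.array([uv[0],uv[1],1.])
    return c+v*(z-c[2])/v[2]
def proj(d,p):
    M=np.array(d["world_to_cam"]);q=K(d)@(M[:3,:3]@np.array(p)+M[:3,3]);return q[:2]/q[2]
E
python3 - <<'E'
import cv2
a=cv2.imread("pics/top0.png")
p=cv2.resize(a[150:230,330:430],None,fx=5,fy=5,interpolation=cv2.INTER_CUBIC)
cv2.imwrite("pics/c_plate.png",p)
cv2.imwrite("pics/c_press.png",cv2.resize(a[145:235,210:310],None,fx=6,fy=6,interpolation=cv2.INTER_CUBIC))
b=cv2.imread("pics/side0.png")
cv2.imwrite("pics/c_side.png",cv2.resize(b[140:310,240:400],None,fx=3.5,fy=3.5,interpolation=cv2.INTER_CUBIC))
E
```

```text
(no output)
```

View pics/c_plate.png

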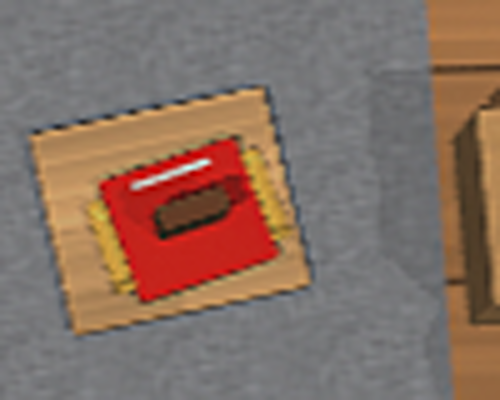

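View pics/c_press.png

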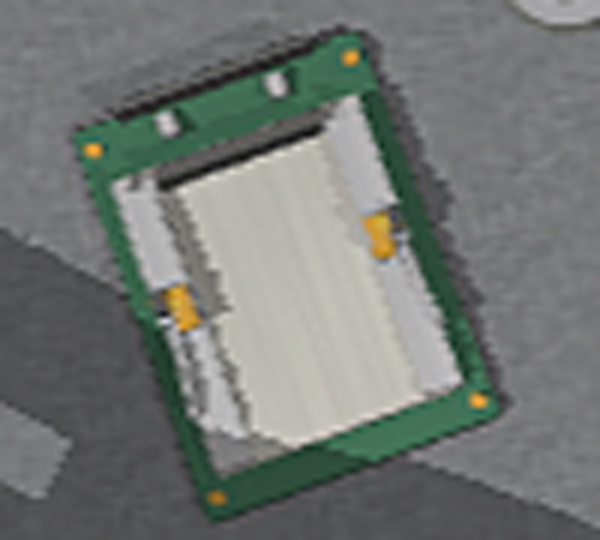

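View pics/c_side.png

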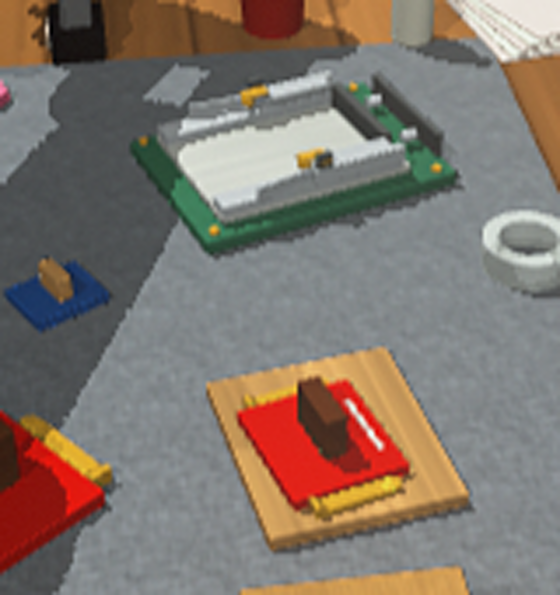

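The crop shows the chosen plate: red, brass ears, brown grip near (369,192), and the white line on its upper edge. The end stop is at the press's upper end, and the brass clips are near (240,196) and (273,184). Next: coarse measurements.

Run:
```python
from h import *
import cv2
d=get_image("top");s=get_image("side")
def masks(im):
    hsv=cv2.cvtColor(im,cv2.COLOR_BGR2HSV)
    return hsv
def blobs(m,x0,y0,x1,y1,mn=3):
    mm=np.zeros_like(m);mm[y0:y1,x0:x1]=m[y0:y1,x0:x1]
    n,l,st,c=cv2.connectedComponentsWithStats(mm)
    return [(st[i,4],c[i].round(1)) for i in range(1,n) if st[i,4]>=mn],mm
h=masks(d["image"])
red=cv2.inRange(h,(0,150,60),(8,255,255))|cv2.inRange(h,(172,150,60),(180,255,255))
b,mm=blobs(red,335,165,400,220);print(b)
c=max(cv2.findContours(mm,0,1)[0],key=cv2.contourArea);r=cv2.minAreaRect(c);bx=cv2.boxPoints(r);print(r)
P=np.array([ray(d,p,.021) for p in bx]);print(P.round(4).tolist(),P.mean(0),np.linalg.norm(P-np.roll(P,1,0),axis=1))
white=cv2.inRange(h,(0,0,190),(180,60,255));
b,mm=blobs(white,350,175,385,192);print("wl",[(a,ray(d,q,.021).round(4)) for a,q in b])
org=cv2.inRange(h,(10,140,120),(30,255,255));
b,_=blobs(org,215,145,305,235,2);print("top org",b)
h2=masks(s["image"]);org2=cv2.inRange(h2,(10,140,120),(30,255,255))
b2,_=blobs(org2,275,155,375,215,2);print("side org",b2)
for a,q in b: print(q,ray(d,q,.015).round(4),ray(d,q,.044).round(4))
for a,q in b2: print(q,ray(s,q,.015).round(4),ray(s,q,.044).round(4))
```

```text
[(np.int32(630), array([367.2, 194.1]))]
((367.2999572753906, 193.39999389648438), (25.61444854736328, 30.041635513305664), 71.56504821777344)
[[0.5856, -0.136, 0.021], [0.613, -0.2257, 0.021], [0.5355, -0.2464, 0.021], [0.5086, -0.1575, 0.021]] [ 0.56069919 -0.19137347  0.021     ] [0.07990017 0.09377214 0.0802093  0.09287612]
wl [(np.int32(16), array([ 0.5902, -0.1823,  0.021 ]))]
top org [(np.int32(4), array([268. , 154.2])), (np.int32(6), array([225. , 169.5])), (np.int32(24), array([273. , 183.9])), (np.int32(21), array([240. , 195.8])), (np.int32(4), array([289.5, 211.5])), (np.int32(4), array([245.5, 227.5]))]
side org [(np.int32(3), array([283., 155.])), (np.int32(23), array([311.5, 166.7])), (np.int32(4), array([340.5, 164.5])), (np.int32(4), array([280.5, 179.5])), (np.int32(18), array([327.2, 184.8])), (np.int32(5), array([364.2, 187.6])), (np.int32(4), array([300.5, 205.5]))]
[268.  154.2] [0.6972 0.1137 0.015 ] [0.6888 0.1111 0.044 ]
[225.  169.5] [0.6518 0.2487 0.015 ] [0.6442 0.2436 0.044 ]
[273.  183.9] [0.601  0.0993 0.015 ] [0.5943 0.097  0.044 ]
[240.  195.8] [0.5664 0.2019 0.015 ] [0.5604 0.1977 0.044 ]
[289.5 211.5] [0.5124 0.0499 0.015 ] [0.5073 0.0484 0.044 ]
[245.5 227.5] [0.467  0.1853 0.015 ] [0.4628 0.1814 0.044 ]
[283. 155.] [0.4824 0.3317 0.015 ] [0.4812 0.2799 0.044 ]
[311.5 166.7] [0.5642 0.2493 0.015 ] [0.5596 0.2008 0.044 ]
[340.5 164.5] [0.653  0.2514 0.015 ] [0.6448 0.2029 0.044 ]
[280.5 179.5] [0.4678 0.1885 0.015 ] [0.4671 0.1425 0.044 ]
[327.2 184.8] [0.5982 0.1442 0.015 ] [0.5922 0.1    0.044 ]
[364.2 187.6] [0.6995 0.1173 0.015 ] [0.6894 0.0742 0.044 ]
[300.5 205.5] [0.5145 0.0527 0.015 ] [0.5119 0.0123 0.044 ]
```

```bash
python3 -m jog '[[[0,-0.3,0.5,0,0,0,-1],[0.1,-0.7,0.5,0,0,-0.04,-1],[0.2,-1,0.5,0,0,-0.06,-1],[0.2,-1,0.5,0,0,-0.06,-1]]]' 30; python3 -m jog '[[[0.12,-0.33,0,0,0,-0.04,-1],[0.24,-0.66,0,0,0,-0.08,-1],[0.36,-1,0,0,0,-0.1,-1]]]'; python3 -c "
from h import *
d=get_image('wrist');M=d['world_to_cam'];print(-M[:3,:3].T@M[:3,3])"
```

```text
time: 0.65
position: [0.3242, 0.4818, 0.2806]
tool_rot: [0.001, 0.32, 0.947, 0.001]
contact_force: [-0.9, -0.3, 0.6]
finger_gap: 0.0933
time: 0.95
position: [0.3662, 0.3642, 0.2783]
tool_rot: [-0.0, 0.464, 0.886, -0.0]
contact_force: [0.7, 0.4, 1.2]
finger_gap: 0.093
[0.3283681  0.4180769  0.44429981]
```

```bash
python3 -m jog '[[[0.27,-0.35,0,0,0,-0.03,-1],[0.55,-0.7,0,0,0,-0.06,-1],[0.8,-1,0,0,0,-0.087,-1]]]'; python3 -m jog '[[[0.3,-0.33,0,0,0,0,-1],[0.6,-0.66,0,0,0,0,-1],[0.9,-1,0,0,0,0,-1]]]';python3 -m jog '[[[0.15,-0.15,0,0,0,0,-1],[0.3,-0.3,0,0,0,0,-1],[0.3,-0.3,0,0,0,0,-1],[0.3,-0.3,0,0,0,0,-1]]]'; python3 -c "
from h import *
import cv2
d=get_image('wrist');cv2.imwrite('pics/w1.png',d['image']);np.savez('w1.npz',**d)"
```

```text
time: 1.3
position: [0.4605, 0.2469, 0.2787]
tool_rot: [0.0, 0.58, 0.815, 0.0]
contact_force: [0.7, 1.6, 0.9]
finger_gap: 0.0928
time: 1.6
position: [0.5614, 0.1351, 0.2785]
tool_rot: [-0.0, 0.579, 0.816, 0.0]
contact_force: [-0.3, 1.3, 0.3]
finger_gap: 0.0931
time: 2.0
position: [0.5963, 0.1008, 0.2781]
tool_rot: [-0.0, 0.579, 0.815, -0.0]
contact_force: [-0.2, -0.0, -0.4]
finger_gap: 0.0933
```

View pics/w1.png

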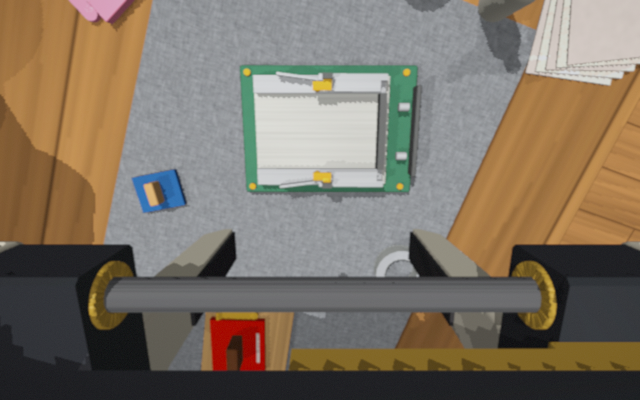

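Wrist view: the press is fully visible at (325,130), with corner screws, clips near (322,85) and (322,177), and the end stop at x≈382.

Run:
```python
from h import *
import cv2
d=dict(np.load("w1.npz"));im=d["image"]
h=cv2.cvtColor(im,cv2.COLOR_BGR2HSV)
o=cv2.inRange(h,(10,150,120),(30,255,255));o[:55]=0;o[205:]=0;o[:,:230]=0;o[:,430:]=0
n,l,st,c=cv2.connectedComponentsWithStats(o)
for i in range(1,n):
    if st[i,4]>5: print(st[i],c[i].round(1),ray(d,c[i],.016).round(4),ray(d,c[i],.044).round(4))
cv2.imwrite("pics/w1c.png",cv2.resize(im[60:200,235:425],None,fx=4.2,fy=4.2,interpolation=cv2.INTER_CUBIC))
```

```text
[244  69   6   7  33] [246.6  72. ] [0.4689 0.1847 0.016 ] [0.4758 0.1833 0.044 ]
[403  69   7   7  33] [406.3  72.2] [0.6533 0.2489 0.016 ] [0.6481 0.2432 0.044 ]
[313  79  18  12 164] [322.3  84.8] [0.5613 0.2012 0.016 ] [0.5621 0.1987 0.044 ]
[314 172  17  11 140] [322.3 176.6] [0.599 0.093 0.016] [0.5974 0.0976 0.044 ]
[250 183   6   6  28] [252.5 185.8] [0.5158 0.0509 0.016 ] [0.5196 0.0582 0.044 ]
[397 184   6   5  26] [399.5 186. ] [0.6998 0.1148 0.016 ] [0.6916 0.118  0.044 ]
```

View pics/w1c.png

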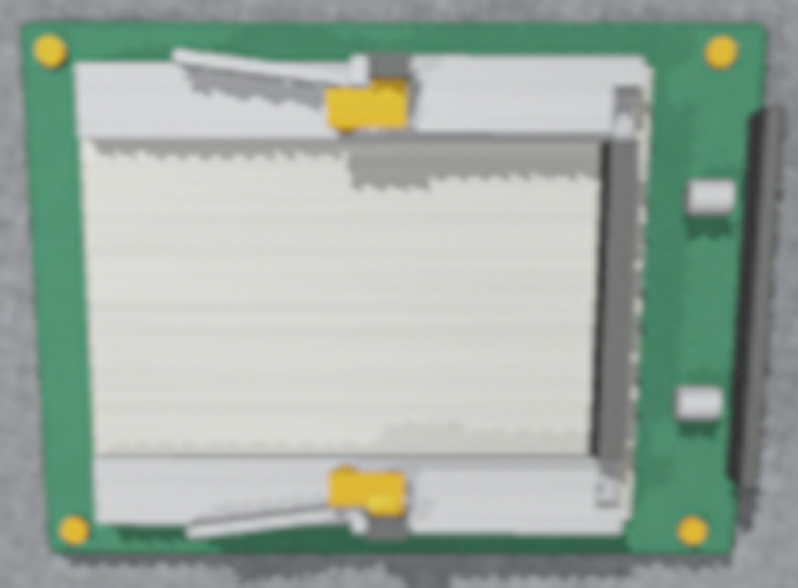

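```bash
cat >> h.py <<'E'
YAW=np.deg2rad(19.17);SEAT=np.array([.6033,.1564,.030])
def S2W(p):
    c,s=np.cos(YAW),np.sin(YAW);return SEAT+np.array([c*p[0]-s*p[1],s*p[0]+c*p[1],p[2]])
def W2S(p):
    c,s=np.cos(YAW),np.sin(YAW);q=np.array(p)-SEAT;return np.array([c*q[0]+s*q[1],-s*q[0]+c*q[1],q[2]])
E
python3 - <<'E'
from h import *
import cv2
d=dict(np.load("w1.npz"));im=d["image"]
f=4.2;a=cv2.resize(im[60:200,235:425],None,fx=f,fy=f,interpolation=cv2.INTER_CUBIC)
def dr(p,col=(255,0,255)):
    u=proj(d,S2W(p));q=((u-[235,60])*f+f/2).astype(int);cv2.drawMarker(a,tuple(map(int,q)),col,1,12,1)
for x in(-.110,-.022,.048):
  for y in(.046,.066,-.046,-.066): dr((x,y,0 if x<-.1 else .0115))
for y in(-.04,0,.04): dr((.04,y,.012),(0,0,255))
for y in(-.0525,.0525): dr((-.034,y,.016),(255,0,0))
dr((0,0,0))
cv2.imwrite("pics/w1d.png",a)
E
```

```text
(no output)
```

View pics/w1d.png

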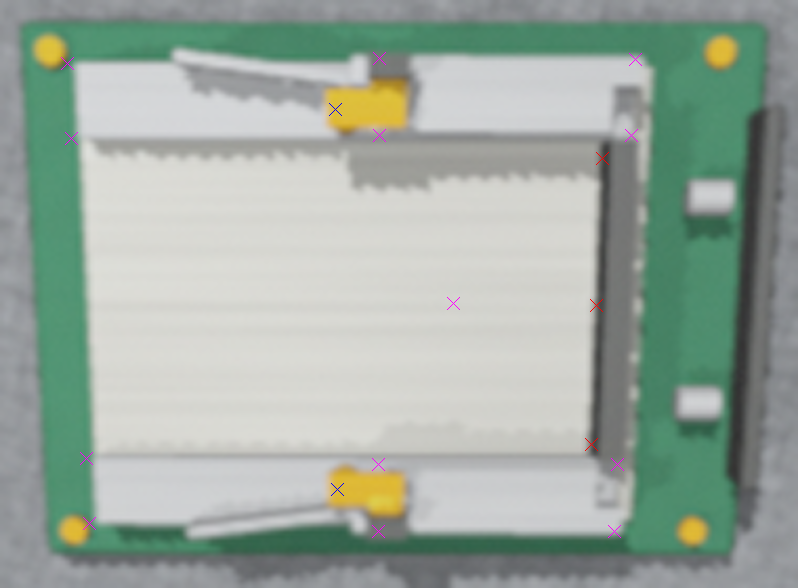

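Predictions line up sideways, but the features sit about 2.5 mm further along +x, so I shift the seat. Next I look at the plate from above.

```bash
sed -i 's/SEAT=np.array(\[.6033,.1564,.030\])/SEAT=np.array([.6055,.1572,.030])/' h.py
python3 -m jog '[[[0,-0.33,0,0,0,0,-1],[0,-0.66,0,0,0,0,-1],[-0.05,-1,0,0,0,-0.014,-1]]]'; python3 -m jog '[[[0,-0.33,0,0,0,0,-1],[0,-0.66,0,0,0,0,-1],[-0.05,-1,0,0,0,0,-1]]]';python3 -m jog '[[[0,-0.33,0,0,0,0,-1],[0,-0.66,0,0,0,0,-1],[-0.05,-0.9,0,0,0,0,-1],[-0.05,-0.9,0,0,0,0,-1],[-0.05,-0.9,0,0,0,0,-1]]]'; python3 -c "
from h import *
import cv2
d=get_image('wrist');cv2.imwrite('pics/w2.png',d['image']);np.savez('w2.npz',**d)"
```

```text
time: 2.35
position: [0.5898, -0.0192, 0.2787]
tool_rot: [0.0, 0.596, 0.803, 0.0]
contact_force: [0.5, -0.5, 0.1]
finger_gap: 0.093
time: 2.65
position: [0.584, -0.1395, 0.2789]
tool_rot: [0.0, 0.596, 0.803, 0.0]
contact_force: [0.8, -1.3, -0.3]
finger_gap: 0.0932
time: 3.15
position: [0.5782, -0.2466, 0.2788]
tool_rot: [0.0, 0.597, 0.803, 0.0]
contact_force: [-0.7, -0.3, 0.6]
finger_gap: 0.0929
```

View pics/w2.png

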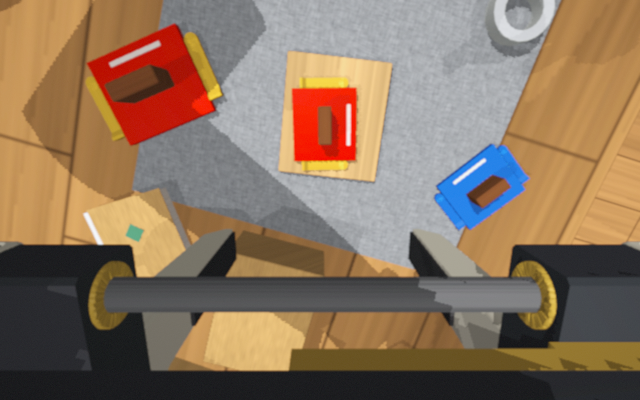

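The wrist view shows the target plate on its board at (325,124), with the larger red, blue and parcel items off to the sides. Now the plate's pose.

Run:
```python
from h import *
import cv2
d=dict(np.load("w2.npz"));im=d["image"];h=cv2.cvtColor(im,cv2.COLOR_BGR2HSV)
def sub(m):
    o=np.zeros_like(m);o[70:180,280:370]=m[70:180,280:370];return o
def rect(m,z,nm,k=None):
    c=cv2.findContours(m,0,1)[0];c=np.vstack([q for q in c if cv2.contourArea(q)>15]) 
    r=cv2.minAreaRect(c);b=cv2.boxPoints(r);P=np.array([ray(d,p,z) for p in b])
    e=P[1]-P[0];f=P[2]-P[1]
    print(nm,np.round(r[0],1),P.mean(0).round(4),"edges",np.linalg.norm(e).round(4),np.degrees(np.arctan2(e[1],e[0])).round(1),np.linalg.norm(f).round(4),np.degrees(np.arctan2(f[1],f[0])).round(1))
red=sub(cv2.inRange(h,(0,180,60),(6,255,255))|cv2.inRange(h,(174,180,60),(180,255,255)))
rect(red,.021,"red")
yel=sub(cv2.inRange(h,(20,170,120),(32,255,255)))
rect(yel,.017,"ears")
br=sub(cv2.inRange(h,(5,100,50),(14,200,130)))
n,l,st,c=cv2.connectedComponentsWithStats(br);i=1+np.argmax(st[1:,4]);print(st[i])
rect((l==i).astype(np.uint8),.054,"grip top")
wh=sub(cv2.inRange(h,(0,0,190),(180,50,255)));n,l,st,c=cv2.connectedComponentsWithStats(wh);i=1+np.argmax(st[1:,4]);rect((l==i).astype(np.uint8),.021,"line")
# tape-measured camera vs TCP
M=d["world_to_cam"];print(-M[:3,:3].T@M[:3,3],robot.state()["position"])
cv2.imwrite("pics/w2c.png",cv2.resize(im[70:180,270:380],None,fx=5,fy=5,interpolation=cv2.INTER_CUBIC))
```

```text
red [324.6 124.4] [ 0.5646 -0.1906  0.021 ] edges 0.0782 17.8 0.0882 -70.7
ears [323.5 123.5] [ 0.5633 -0.1906  0.017 ] edges 0.0576 16.8 0.1124 -72.2Traceback (most recent call last):
  File "<stdin>", line 16, in <module>
    return _wrapfunc(a, 'argmax', axis=axis, out=out, **kwds)
    return bound(*args, **kwds)
ValueError: attempt to get argmax of an empty sequence
```

```bash
python3 -m jog '[[[-0.06,0.2,-0.3,0,0,0.0044,-1],[-0.12,0.465,-0.6,0,0,0.0044,-1],[-0.12,0.465,-0.9,0,0,0.0044,-1],[-0.12,0.465,-0.9,0,0,0.0044,-1]]]'; python3 -m jog '[[[0,0,-0.3,0,0,0,-1],[0,0,-0.6,0,0,0,-1],[0,0,-0.8,0,0,0,-1],[0,0,-0.8,0,0,0,-1]]]'
python3 - <<'E'
from h import *
import cv2
for n in("side","top"):
    d=get_image(n);cv2.imwrite(f'pics/{n}3.png',d['image'])
    u=proj(d,(.5637,-.1908,.04)).astype(int);a=d["image"][max(0,u[1]-70):u[1]+60,u[0]-80:u[0]+80]
    cv2.imwrite(f'pics/{n}3c.png',cv2.resize(a,None,fx=3.5,fy=3.5,interpolation=cv2.INTER_CUBIC))
d=get_image('wrist');cv2.imwrite('pics/wrist3.png',d['image'])
E
```

```text
time: 3.6
position: [0.5623, -0.1888, 0.1664]
tool_rot: [-0.003, 0.59, 0.807, -0.001]
contact_force: [-0.3, -0.1, -0.3]
finger_gap: 0.0932
time: 4.0
position: [0.5633, -0.1909, 0.0733]
tool_rot: [-0.002, 0.591, 0.807, -0.0]
contact_force: [-0.0, 0.7, -0.2]
finger_gap: 0.0929
```

View pics/side3c.png

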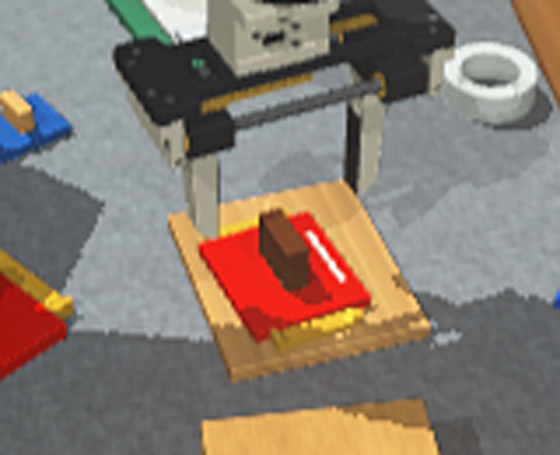

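View pics/wrist3.png

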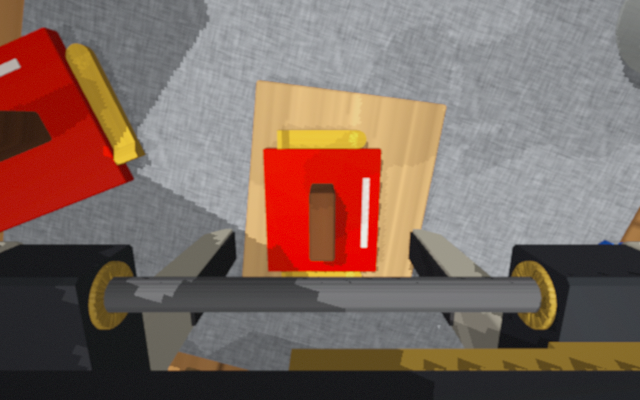

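```bash
python3 -m jog '[[[0,0,-0.2,0,0,0,-1],[0,0,-0.39,0,0,0,-1],[0,0,-0.39,0,0,0,-1],[0,0,-0.39,0,0,0,1],[0,0,-0.39,0,0,0,1],[0,0,-0.39,0,0,0,1],[0,0,-0.39,0,0,0,1],[0,0,-0.39,0,0,0,1]]]' 40; python3 -m jog '[[[0,0,0,0,0,0,1],[0,0,0,0,0,0,1],[0,0,0,0,0,0,1]]]'
```

```text
time: 4.95
position: [0.564, -0.1916, 0.0283]
tool_rot: [0.0, 0.591, 0.807, 0.0]
contact_force: [0.1, -0.8, -0.3]
finger_gap: 0.0575
time: 5.25
position: [0.5638, -0.1916, 0.0278]
tool_rot: [-0.0, 0.591, 0.807, -0.0]
contact_force: [0.7, -0.1, -0.5]
finger_gap: 0.0335
```

```bash
python3 -m jog '[[[0,0,0,0,0,0,1],[0,0,0,0,0,0,1],[0,0,0,0,0,0,1],[0,0,0,0,0,0,1],[0,0,0,0,0,0,1]]]'; python3 -m jog '[[[0,0,0.15,0,0,0,1],[0,0,0.3,0,0,0,1],[0,0,0.4,0,0,0,1],[0,0,0.4,0,0,0,1],[0,0,0.4,0,0,0,1]]]'
python3 - <<'E'
from h import *
import cv2
d=get_image('side');u=proj(d,(.5637,-.1908,.06)).astype(int);a=d["image"][max(0,u[1]-80):u[1]+60,u[0]-80:u[0]+80]
cv2.imwrite(f'pics/side4c.png',cv2.resize(a,None,fx=3.5,fy=3.5,interpolation=cv2.INTER_CUBIC))
d=get_image('wrist');cv2.imwrite('pics/wrist4.png',d['image']);np.savez('w4.npz',**d)
E
```

```text
time: 5.75
position: [0.5638, -0.1916, 0.0278]
tool_rot: [0.0, 0.591, 0.807, 0.0]
contact_force: [-0.1, 0.1, -0.2]
finger_gap: 0.0157
time: 6.25
position: [0.5636, -0.1915, 0.0753]
tool_rot: [-0.0, 0.591, 0.807, -0.0]
contact_force: [0.5, 0.1, -2.2]
finger_gap: 0.0158
```

View pics/side4c.png

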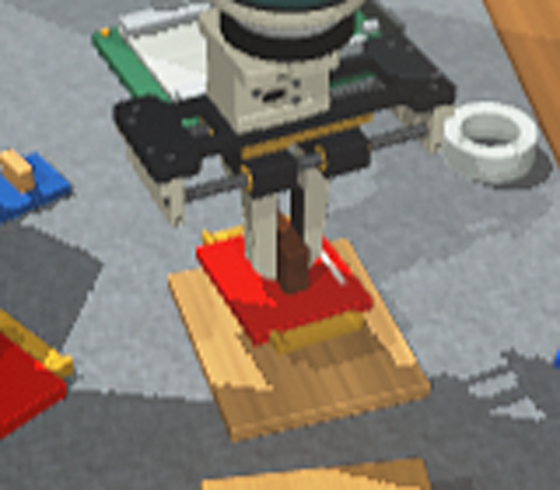

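View pics/wrist4.png

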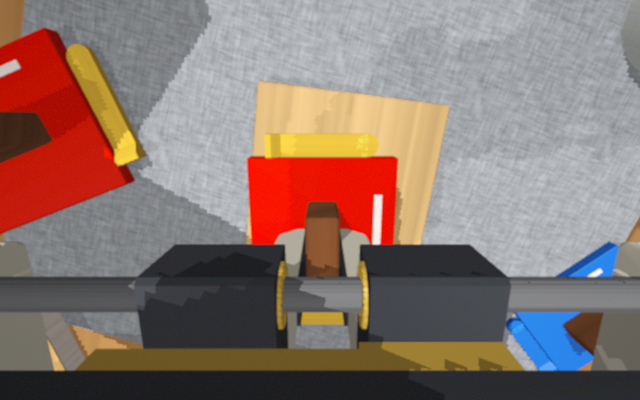

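The grip is held (gap 15.8 mm) and the plate is clear of the board and looks level. Next: its offset in the tool from the wrist view.

```bash
cat > inhand.py <<'E'
from h import *
import cv2,sys
d=get_image("wrist") if len(sys.argv)<2 else dict(np.load(sys.argv[1]))
im=d["image"];s=robot.state();tcp=s["position"];q=s["tool_rot"]
ty=2*np.arctan2(q[2],q[1])-np.pi/2   # tool y angle
h=cv2.cvtColor(im,cv2.COLOR_BGR2HSV)
red=cv2.inRange(h,(0,180,60),(6,255,255))|cv2.inRange(h,(174,180,60),(180,255,255))
red[:,:200]=0;red[:,440:]=0;red[:100]=0;red[244:]=0
n,l,st,c=cv2.connectedComponentsWithStats(red);i=1+np.argmax(st[1:,4]);m=l==i
zt=tcp[2]-.0158+.009
ys=[(x,np.where(m[:,x])[0][0]) for x in range(st[i,0]+8,st[i,0]+st[i,2]-8) if m[:,x].any()]
def fit(pts):
    P=np.array([ray(d,p,zt)[:2] for p in pts]);vx,vy,x,y=cv2.fitLine(P.astype(np.float32),cv2.DIST_HUBER,0,.001,.001).ravel();return np.array([x,y]),np.array([vx,vy])*np.sign(vx)
p0,v=fit([(x,y-.5) for x,y in ys]);a=np.arctan2(v[1],v[0])
nrm=np.array([-v[1],v[0]])
rows=range(st[i,1]+8,244,4)
L=np.array([ray(d,(np.where(m[r])[0][0]-.5,r),zt)[:2] for r in rows]);R=np.array([ray(d,(np.where(m[r])[0][-1]+.5,r),zt)[:2] for r in rows])
lx,rx=(L@v).mean(),(R@v).mean()
ctr=v*(lx+rx)/2+nrm*(p0@nrm-.045)
ux=np.array([np.cos(ty),np.sin(ty)]);uy=np.array([-ux[1],ux[0]])
o=ctr-tcp[:2]
print("plate yaw",np.degrees(a).round(2),"tool yaw",np.degrees(ty).round(2),"width",(rx-lx).round(4),"centre",ctr.round(4),"off along",(o@ux).round(4),"lat",(o@uy).round(4),"in seat frame",W2S([*ctr,zt-.009]).round(4))
E
python3 inhand.py w4.npz
```

```text
plate yaw 17.85 tool yaw 17.53 width 0.0787 centre [ 0.5631 -0.1906] off along -0.0 lat 0.0009 in seat frame [-0.1543 -0.3146  0.0289]
```

```bash
python3 -m jog '[[[0,0.1,0.2,0,0,0,1],[0,0.4,0.4,0,0,0,1],[-0.1,0.7,0.45,0,0,0,1],[-0.1,1,0.45,0,0,0.0085,1]]]'; python3 -m jog '[[[-0.05,0.3,0,0,0,0,1],[-0.1,0.65,0,0,0,0,1],[-0.14,1,0,0,0,0,1]]]'; python3 -m jog '[[[-0.05,0.3,0,0,0,0,1],[-0.1,0.55,0,0,0,0,1],[-0.1,0.66,0,0,0,0,1],[-0.1,0.66,0,0,0,0,1],[-0.1,0.66,0,0,0,0,1]]]';python3 inhand.py; python3 -c "
from h import *
import cv2
d=get_image('wrist');cv2.imwrite('pics/wrist5.png',d['image']);np.savez('w5.npz',**d)"
```

```text
time: 6.75
position: [0.5512, -0.0706, 0.1304]
tool_rot: [0.0, 0.581, 0.814, 0.0]
contact_force: [1.3, -0.5, -2.8]
finger_gap: 0.0155
time: 7.05
position: [0.5342, 0.0498, 0.129]
tool_rot: [-0.0, 0.581, 0.814, -0.0]
contact_force: [0.8, 1.2, -2.4]
finger_gap: 0.0157
time: 7.55
position: [0.5231, 0.127, 0.1294]
tool_rot: [-0.0, 0.58, 0.814, -0.0]
contact_force: [0.4, -1.3, -2.0]
finger_gap: 0.0155
plate yaw 19.39 tool yaw 19.02 width 0.0783 centre [0.5225 0.1278] off along -0.0002 lat 0.0013 in seat frame [-0.088  -0.0006  0.0837]
```

View pics/wrist5.png

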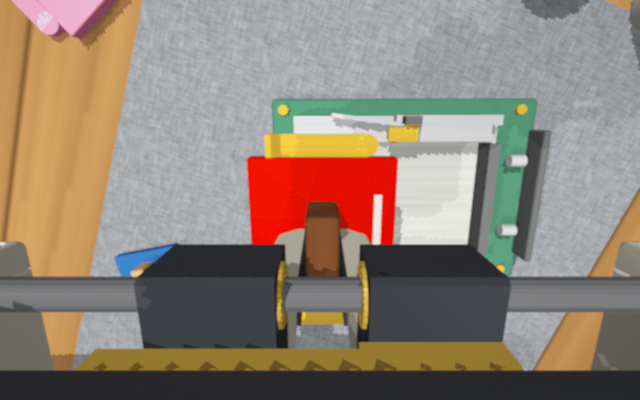

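```bash
python3 -m jog '[[[0,0,-0.2,0,0,0,1],[0,0.004,-0.4,0,0,0,1],[0,0.004,-0.6,0,0,0,1],[0,0.004,-0.6,0,0,0,1],[0,0.004,-0.6,0,0,0,1]]]';python3 inhand.py; python3 -c "
from h import *
import cv2
d=get_image('wrist');cv2.imwrite('pics/wrist6.png',d['image']);np.savez('w6.npz',**d)
for n in('side','top'):
    d=get_image(n);u=proj(d,S2W((-.05,0,0))).astype(int);a=d['image'][max(0,u[1]-70):u[1]+60,u[0]-80:u[0]+80]
    cv2.imwrite(f'pics/{n}6c.png',cv2.resize(a,None,fx=4,fy=4,interpolation=cv2.INTER_CUBIC))
"
```

```text
time: 8.15
position: [0.5233, 0.1274, 0.0584]
tool_rot: [-0.0, 0.581, 0.814, -0.0]
contact_force: [-0.4, 0.5, -2.0]
finger_gap: 0.0155
plate yaw 19.29 tool yaw 19.01 width 0.0781 centre [0.5226 0.1283] off along -0.0007 lat 0.001 in seat frame [-0.0878 -0.0001  0.0133]
```

View pics/wrist6.png

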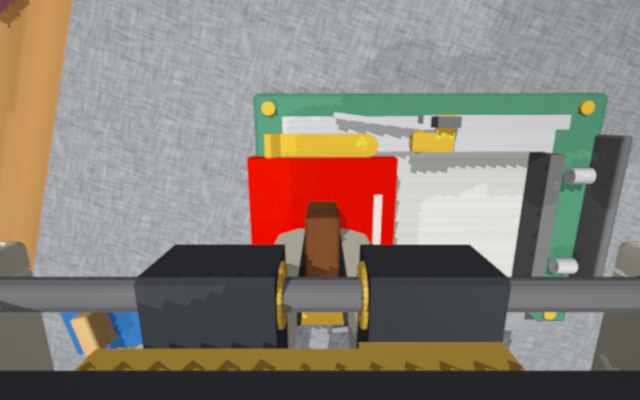

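View pics/side6c.png

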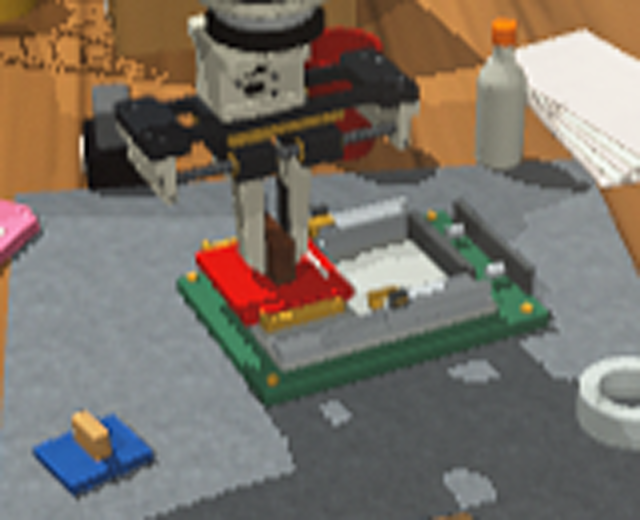

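```bash
python3 -m jog '[[[0,0,-0.05,0,0,0,1],[0,0,-0.09,0,0,0,1],[0,0,-0.09,0,0,0,1]]]'; for i in 1; do python3 -m jog '[[[0,0,-0.008,0,0,0,1],[0,0,-0.008,0,0,0,1]]]'; done;  python3 -m jog '[[[0,0,-0.008,0,0,0,1],[0,0,-0.008,0,0,0,1]]]'
```

```text
time: 8.65
position: [0.5225, 0.128, 0.0461]
tool_rot: [-0.0, 0.58, 0.814, -0.0]
contact_force: [-0.4, 0.1, -1.7]
finger_gap: 0.0157
time: 8.85
position: [0.523, 0.1281, 0.046]
tool_rot: [-0.0, 0.58, 0.814, -0.0]
contact_force: [0.1, -0.3, -2.2]
finger_gap: 0.0158
time: 9.05
position: [0.5234, 0.1282, 0.0458]
tool_rot: [0.0, 0.58, 0.814, 0.0]
contact_force: [-0.3, 0.5, 4.6]
finger_gap: 0.0159
```

```bash
python3 -m jog '[[[0,0,0.004,0,0,0,1],[0.02,0.007,0.004,0,0,0,1],[0.04,0.014,0.004,0,0,0,1],[0.06,0.021,0.004,0,0,0,1],[0.079,0.027,0.004,0,0,0,1],[0.079,0.027,0.004,0,0,0,1]]]'; python3 inhand.py;python3 -m jog '[[[0.02,0.007,0,0,0,0,1],[0.04,0.014,0,0,0,0,1],[0.06,0.021,0,0,0,0,1],[0.079,0.027,0,0,0,0,1],[0.079,0.027,0,0,0,0,1]]]'; python3 inhand.py
```

```text
time: 9.65
position: [0.5329, 0.1314, 0.0458]
tool_rot: [0.0, 0.58, 0.814, 0.0]
contact_force: [-3.1, -1.4, 6.1]
finger_gap: 0.0159
plate yaw 18.98 tool yaw 19.06 width 0.0785 centre [0.5321 0.1321] off along -0.0004 lat 0.0009 in seat frame [-0.0775  0.0004 -0.    ]
time: 10.2
position: [0.5423, 0.1347, 0.0458]
tool_rot: [0.0, 0.58, 0.814, 0.0]
contact_force: [-3.2, -1.5, 6.3]
finger_gap: 0.0156
plate yaw 19.06 tool yaw 19.06 width 0.0786 centre [0.5416 0.1353] off along -0.0004 lat 0.0009 in seat frame [-0.0676  0.0004 -0.    ]
```

Downforce is too large (about 8 N), so I ease off.

```bash
python3 -m jog '[[[0,0,0.004,0,0,0,1],[0,0,0.004,0,0,0,1]]]';python3 -m jog '[[[0,0,0.004,0,0,0,1],[0,0,0.004,0,0,0,1]]]';python3 -m jog '[[[0,0,0.004,0,0,0,1],[0,0,0.004,0,0,0,1]]]'
```

```text
time: 10.45
position: [0.542, 0.1346, 0.0458]
tool_rot: [-0.0, 0.58, 0.814, 0.0]
contact_force: [0.7, 0.1, -1.3]
finger_gap: 0.0155
time: 10.65
position: [0.5419, 0.1346, 0.0464]
tool_rot: [-0.0, 0.58, 0.814, -0.0]
contact_force: [0.3, -0.4, -3.2]
finger_gap: 0.016
time: 10.85
position: [0.5419, 0.1346, 0.047]
tool_rot: [0.0, 0.58, 0.814, -0.0]
contact_force: [0.5, -0.0, -2.2]
finger_gap: 0.0158
```

```bash
python3 -m jog '[[[0,0,-0.007,0,0,0,1],[0.02,0.007,-0.007,0,0,0,1],[0.04,0.014,-0.007,0,0,0,1],[0.06,0.021,-0.007,0,0,0,1],[0.079,0.027,-0.007,0,0,0,1],[0.1,0.035,-0.007,0,0,0,1],[0.118,0.041,-0.007,0,0,0,1],[0.118,0.041,-0.007,0,0,0,1]]]'; python3 inhand.py
```

```text
time: 11.65
position: [0.5564, 0.1396, 0.0462]
tool_rot: [-0.0, 0.58, 0.814, -0.0]
contact_force: [-0.2, -0.2, -1.2]
finger_gap: 0.0155
plate yaw 19.37 tool yaw 19.06 width 0.0782 centre [0.5559 0.1404] off along 0.0 lat 0.001 in seat frame [-0.0523  0.0004  0.0004]
```

Light and aligned. I continue up to the clips.

```bash
python3 -m jog '[[[0.02,0.007,-0.001,0,0,0,1],[0.04,0.014,-0.001,0,0,0,1],[0.06,0.021,-0.001,0,0,0,1],[0.079,0.027,-0.001,0,0,0,1],[0.1,0.035,-0.001,0,0,0,1],[0.118,0.041,-0.001,0,0,0,1],[0.118,0.041,-0.001,0,0,0,1]]]'; python3 -m jog '[[[0.02,0.007,0,0,0,0,1],[0.04,0.014,0,0,0,0,1],[0.06,0.021,0,0,0,0,1],[0.079,0.027,0,0,0,0,1],[0.079,0.027,0,0,0,0,1]]]';python3 inhand.py;python3 -c "
from h import *
import cv2
d=get_image('wrist');cv2.imwrite('pics/wrist7.png',d['image'])
for n in('side',):
    d=get_image(n);u=proj(d,S2W((-.02,0,0))).astype(int);a=d['image'][max(0,u[1]-70):u[1]+60,u[0]-80:u[0]+80]
    cv2.imwrite(f'pics/{n}7c.png',cv2.resize(a,None,fx=4,fy=4,interpolation=cv2.INTER_CUBIC))
"
```

```text
time: 12.4
position: [0.5705, 0.1445, 0.046]
tool_rot: [-0.0, 0.58, 0.814, -0.0]
contact_force: [-0.1, 0.2, -2.0]
finger_gap: 0.0157
time: 12.9
position: [0.58, 0.1477, 0.0461]
tool_rot: [0.0, 0.58, 0.814, 0.0]
contact_force: [-0.3, 0.1, -2.1]
finger_gap: 0.0158
plate yaw 19.39 tool yaw 19.06 width 0.0783 centre [0.5796 0.1486] off along 0.0001 lat 0.0009 in seat frame [-0.0273  0.0004  0.0002]
```

View pics/wrist7.png

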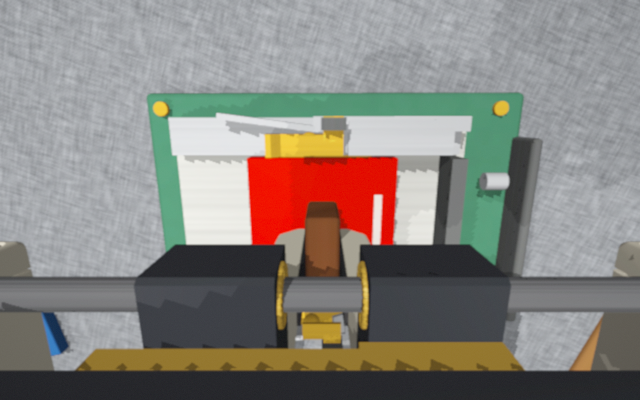

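View pics/side7c.png

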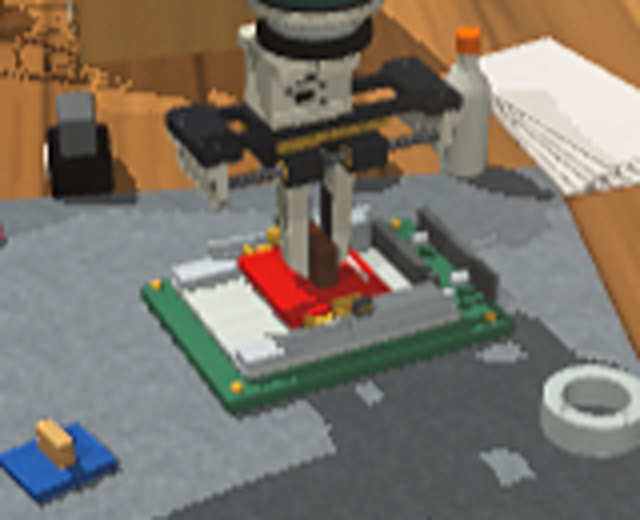

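The ears are under the clips and in line. Now small steps by feel.

```bash
python3 -m jog '[[[0.016,0.0055,0,0,0,0,1],[0.032,0.011,0,0,0,0,1],[0.047,0.0165,0,0,0,0,1],[0.047,0.0165,0,0,0,0,1]]]'; python3 -m jog '[[[0.016,0.0055,0,0,0,0,1],[0.032,0.011,0,0,0,0,1],[0.032,0.011,0,0,0,0,1]]]';  python3 -m jog '[[[0.016,0.0055,0,0,0,0,1],[0.032,0.011,0,0,0,0,1],[0.032,0.011,0,0,0,0,1]]]'
```

```text
time: 13.45
position: [0.5856, 0.1497, 0.0461]
tool_rot: [0.0, 0.58, 0.814, 0.0]
contact_force: [-0.3, 0.6, -1.2]
finger_gap: 0.0154
time: 13.75
position: [0.5895, 0.151, 0.0461]
tool_rot: [0.0, 0.58, 0.814, 0.0]
contact_force: [1.1, -0.5, -1.4]
finger_gap: 0.0155
time: 14.05
position: [0.5933, 0.1523, 0.0461]
tool_rot: [0.0, 0.58, 0.814, -0.0]
contact_force: [-0.2, -0.3, -2.0]
finger_gap: 0.0158
```

```bash
for i in 1; do python3 -m jog '[[[0.016,0.0055,0,0,0,0,1],[0.032,0.011,0,0,0,0,1],[0.032,0.011,0,0,0,0,1]]]'; python3 -m jog '[[[0.016,0.0055,0,0,0,0,1],[0.032,0.011,0,0,0,0,1],[0.032,0.011,0,0,0,0,1]]]'; python3 -m jog '[[[0.016,0.0055,0,0,0,0,1],[0.032,0.011,0,0,0,0,1],[0.032,0.011,0,0,0,0,1]]]'; done
```

```text
time: 14.35
position: [0.5969, 0.1536, 0.0459]
tool_rot: [-0.0, 0.58, 0.814, -0.0]
contact_force: [-1.0, -0.3, -4.4]
finger_gap: 0.016
time: 14.65
position: [0.6007, 0.1549, 0.0458]
tool_rot: [-0.0, 0.58, 0.814, -0.0]
contact_force: [-3.3, -1.5, -3.2]
finger_gap: 0.0158
time: 14.95
position: [0.6045, 0.1562, 0.0459]
tool_rot: [-0.0, 0.58, 0.814, -0.0]
contact_force: [-4.5, -1.3, -3.7]
finger_gap: 0.0161
```

```bash
for i in 1; do python3 -m jog '[[[0.016,0.0055,0,0,0,0,1],[0.032,0.011,0,0,0,0,1],[0.032,0.011,0,0,0,0,1]]]'; python3 -m jog '[[[0.016,0.0055,0,0,0,0,1],[0.024,0.0083,0,0,0,0,1],[0.024,0.0083,0,0,0,0,1]]]'; done; python3 inhand.py
```

```text
time: 15.25
position: [0.6082, 0.1575, 0.0459]
tool_rot: [-0.0, 0.58, 0.814, -0.0]
contact_force: [-6.2, -1.9, -3.4]
finger_gap: 0.0155
time: 15.55
position: [0.6109, 0.1584, 0.0458]
tool_rot: [-0.0, 0.58, 0.814, -0.001]
contact_force: [-7.0, -2.0, -2.4]
finger_gap: 0.0154
plate yaw 19.41 tool yaw 19.05 width 0.0782 centre [0.6105 0.1593] off along -0.0001 lat 0.001 in seat frame [0.0054 0.0003 0.    ]
```

```bash
python3 -m jog '[[[0.012,0.004,0,0,0,0,1],[0.024,0.0083,0,0,0,0,1],[0.024,0.0083,0,0,0,0,1]]]'; python3 -m jog '[[[0.008,0.0027,0,0,0,0,1],[0.016,0.0055,0,0,0,0,1],[0.016,0.0055,0,0,0,0,1]]]'
```

```text
time: 15.9
position: [0.614, 0.1595, 0.0459]
tool_rot: [-0.0, 0.58, 0.814, -0.0]
contact_force: [-1.1, -0.5, -5.6]
finger_gap: 0.0157
time: 16.2
position: [0.616, 0.1601, 0.0459]
tool_rot: [-0.0, 0.58, 0.814, -0.0]
contact_force: [-4.4, -2.3, -3.5]
finger_gap: 0.0159
```

The snap was felt. The force is now about 4.9 N, which matches the spring with the plate at the stop (about 8.6 mm of travel). Pushing on to 8–9 N.

```bash
python3 -m jog '[[[0.012,0.004,0,0,0,0,1],[0.024,0.0083,0,0,0,0,1],[0.024,0.0083,0,0,0,0,1]]]'; python3 -m jog '[[[0.012,0.004,0,0,0,0,1],[0.024,0.0083,0,0,0,0,1],[0.024,0.0083,0,0,0,0,1]]]';python3 inhand.py;python3 -c "
from h import *
import cv2
d=get_image('wrist');cv2.imwrite('pics/wrist8.png',d['image'])"
```

```text
time: 16.5
position: [0.6188, 0.1611, 0.0459]
tool_rot: [-0.0, 0.58, 0.814, -0.0]
contact_force: [-6.0, -2.9, -3.1]
finger_gap: 0.0156
time: 16.8
position: [0.6216, 0.1621, 0.0459]
tool_rot: [-0.0, 0.58, 0.814, -0.001]
contact_force: [-6.4, -2.9, -3.5]
finger_gap: 0.0155
plate yaw 19.07 tool yaw 19.06 width 0.0789 centre [0.6213 0.1629] off along 0.0 lat 0.0009 in seat frame [0.0168 0.0002 0.0001]
```

View pics/wrist8.png

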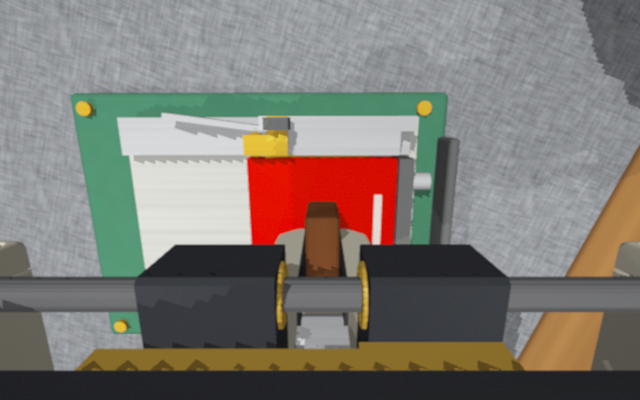

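The plate is against the stop (its edge meets it at column 397), with about 7 N of force. One more push of about 4 mm.

```bash
python3 -m jog '[[[0.012,0.004,0,0,0,0,1],[0.024,0.0083,0,0,0,0,1],[0.024,0.0083,0,0,0,0,1]]]'; python3 -m jog '[[[0.008,0.0027,0,0,0,0,1],[0.008,0.0027,0,0,0,0,1]]]'; python3 -m jog '[[[0,0,0,0,0,0,1],[0,0,0,0,0,0,1]]]'
```

```text
time: 17.2
position: [0.6244, 0.163, 0.0459]
tool_rot: [-0.0, 0.58, 0.814, -0.001]
contact_force: [-8.1, -2.8, -2.8]
finger_gap: 0.0157
time: 17.4
position: [0.6252, 0.1633, 0.0459]
tool_rot: [-0.0, 0.58, 0.814, -0.001]
contact_force: [-7.8, -3.8, -1.4]
finger_gap: 0.0152
time: 17.6
position: [0.6252, 0.1633, 0.0459]
tool_rot: [-0.0, 0.58, 0.814, -0.001]
contact_force: [-9.1, -3.1, -1.4]
finger_gap: 0.0159
```

8.7–9.6 N along the rails with the plate at the stop. Now I ease back with the spring, then release.

```bash
python3 -m jog '[[[-0.02,-0.007,0,0,0,0,1],[-0.04,-0.014,0,0,0,0,1],[-0.06,-0.021,0,0,0,0,1],[-0.08,-0.028,0,0,0,0,1],[-0.1,-0.035,0,0,0,0,1],[-0.11,-0.038,0,0,0,0,1],[-0.11,-0.038,0,0,0,0,1]]]'; python3 -m jog '[[[-0.008,-0.0027,0,0,0,0,1],[-0.008,-0.0027,0,0,0,0,1]]]';python3 inhand.py
```

```text
time: 18.3
position: [0.6123, 0.1589, 0.0459]
tool_rot: [-0.0, 0.58, 0.814, -0.0]
contact_force: [-4.0, -1.7, -6.6]
finger_gap: 0.0155
time: 18.5
position: [0.6115, 0.1585, 0.0459]
tool_rot: [-0.0, 0.58, 0.814, -0.0]
contact_force: [-3.0, -2.0, -7.7]
finger_gap: 0.0154
plate yaw 19.06 tool yaw 19.05 width 0.0789 centre [0.6111 0.1594] off along -0.0 lat 0.0009 in seat frame [0.006  0.0002 0.0001]
```

```bash
python3 -m jog '[[[-0.01,-0.0035,0,0,0,0,1],[-0.02,-0.007,0,0,0,0,1],[-0.02,-0.007,0,0,0,0,1]]]'; python3 -m jog '[[[-0.01,-0.0035,-0.002,0,0,0,1],[-0.016,-0.0055,-0.002,0,0,0,1],[-0.016,-0.0055,-0.002,0,0,0,1]]]'
```

```text
time: 18.85
position: [0.609, 0.1577, 0.046]
tool_rot: [-0.0, 0.58, 0.814, -0.0]
contact_force: [-3.6, -1.9, -8.2]
finger_gap: 0.0157
time: 19.15
position: [0.6073, 0.1571, 0.046]
tool_rot: [0.0, 0.58, 0.814, 0.0]
contact_force: [-1.0, -2.6, -6.5]
finger_gap: 0.0156
```

```bash
python3 -m jog '[[[0,0,-0.003,0,0,0,1],[0,0,-0.003,0,0,0,1]]]'; python3 -m jog '[[[0,0,0,0,0,0,0.2],[0,0,0,0,0,0,0.2],[0,0,0,0,0,0,0.2],[0,0,0,0,0,0,0.2]]]'
```

```text
time: 19.35
position: [0.6075, 0.1572, 0.0459]
tool_rot: [0.0, 0.58, 0.814, 0.0]
contact_force: [-1.5, -1.8, -3.5]
finger_gap: 0.0161
time: 19.75
position: [0.6075, 0.1572, 0.0458]
tool_rot: [0.0, 0.58, 0.814, 0.0]
contact_force: [-0.3, -0.7, 0.2]
finger_gap: 0.0364
```

Released. Lift straight up, then look.

```bash
python3 -m jog '[[[0,0,0.1,0,0,0,0.2],[0,0,0.25,0,0,0,0.2],[0,0,0.5,0,0,0,0.2],[0,0,0.8,0,0,0,0.2],[0,0,1,0,0,0,0.2],[0,0,1,0,0,0,0.2]]]'; python3 -m jog '[[[0,-0.25,0.2,0,0,0,0.2],[0,-0.5,0.5,0,0,0,0.2],[0,-0.5,0.9,0,0,0,0.2],[0,-0.5,0.9,0,0,0,0.2],[0,-0.5,0.9,0,0,0,0.2]]]'
python3 - <<'E'
from h import *
import cv2
d=get_image('wrist');cv2.imwrite('pics/wrist9.png',d['image']);np.savez('w9.npz',**d)
d=get_image('side');u=proj(d,SEAT).astype(int);cv2.imwrite('pics/side9c.png',cv2.resize(d['image'][u[1]-55:u[1]+55,u[0]-75:u[0]+75],None,fx=5,fy=5,interpolation=cv2.INTER_CUBIC))
E
```

```text
time: 20.35
position: [0.6087, 0.1575, 0.1717]
tool_rot: [0.002, 0.58, 0.814, 0.003]
contact_force: [-0.3, -0.1, 0.2]
finger_gap: 0.0373
time: 20.85
position: [0.6074, 0.0971, 0.2751]
tool_rot: [0.001, 0.58, 0.814, 0.001]
contact_force: [0.7, 0.4, -0.4]
finger_gap: 0.0372
```

View pics/wrist9.png

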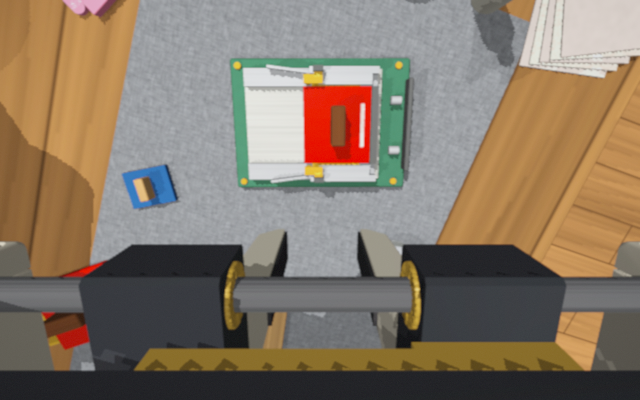

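View pics/side9c.png

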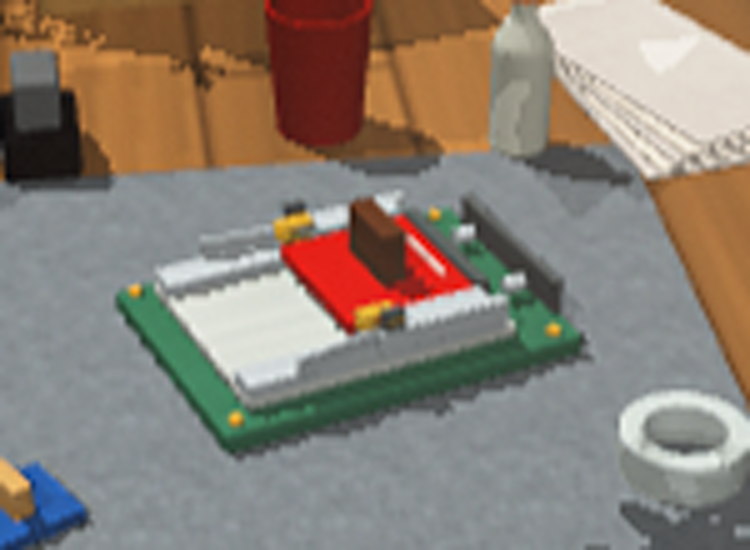

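Run:
```python
from h import *
import cv2
d=dict(np.load("w9.npz"));im=d["image"]
cv2.imwrite("pics/w9c.png",cv2.resize(im[55:195,225:415],None,fx=4.2,fy=4.2,interpolation=cv2.INTER_CUBIC))
h=cv2.cvtColor(im,cv2.COLOR_BGR2HSV)
red=cv2.inRange(h,(0,150,50),(8,255,255))|cv2.inRange(h,(172,150,50),(180,255,255));red[:70]=0;red[180:]=0;red[:,:290]=0;red[:,390:]=0
c=max(cv2.findContours(red,0,1)[0],key=cv2.contourArea);r=cv2.minAreaRect(c);P=np.array([ray(d,p,.039) for p in cv2.boxPoints(r)])
print(W2S(P.mean(0)).round(4));print([W2S(p).round(4).tolist() for p in P])
gr=[]
for y in range(95,160,8):
    g=im[y,362:386].mean(1).astype(int);print(y,np.where(red[y])[0][[0,-1]],g.tolist())
```

```text
[0.0011 0.0007 0.009 ]
[[-0.0382, 0.0449, 0.009], [0.0395, 0.0447, 0.009], [0.0425, -0.0435, 0.009], [-0.0395, -0.0433, 0.009]]
95 [304 371] [82, 85, 85, 86, 86, 87, 86, 85, 96, 116, 120, 124, 126, 127, 127, 128, 140, 163, 164, 140, 114, 109, 108, 108]
103 [304 370] [178, 180, 161, 119, 85, 84, 85, 83, 97, 111, 119, 126, 126, 127, 126, 128, 140, 151, 141, 118, 108, 109, 108, 109]
111 [304 370] [221, 217, 190, 135, 85, 85, 84, 85, 100, 112, 122, 127, 127, 126, 126, 132, 142, 146, 126, 104, 106, 109, 109, 109]
119 [305 370] [220, 209, 176, 122, 82, 84, 84, 85, 106, 114, 122, 125, 125, 125, 126, 132, 139, 135, 120, 108, 107, 107, 106, 108]
127 [305 370] [220, 203, 159, 105, 83, 82, 84, 95, 115, 119, 124, 124, 126, 126, 126, 146, 176, 172, 132, 108, 108, 108, 108, 109]
135 [305 369] [229, 210, 160, 102, 84, 83, 82, 98, 112, 119, 125, 126, 125, 125, 128, 146, 166, 155, 115, 104, 108, 107, 107, 107]
143 [305 369] [229, 208, 152, 84, 80, 82, 83, 103, 115, 123, 125, 125, 126, 126, 131, 141, 140, 119, 101, 105, 109, 107, 107, 108]
151 [305 369] [82, 83, 81, 82, 82, 81, 85, 109, 116, 121, 125, 125, 125, 125, 133, 139, 134, 119, 110, 108, 108, 107, 107, 107]
159 [305 368] [79, 83, 81, 80, 81, 81, 96, 118, 122, 123, 124, 124, 124, 125, 146, 173, 167, 128, 105, 107, 110, 114, 118, 118]
```

View pics/w9c.png

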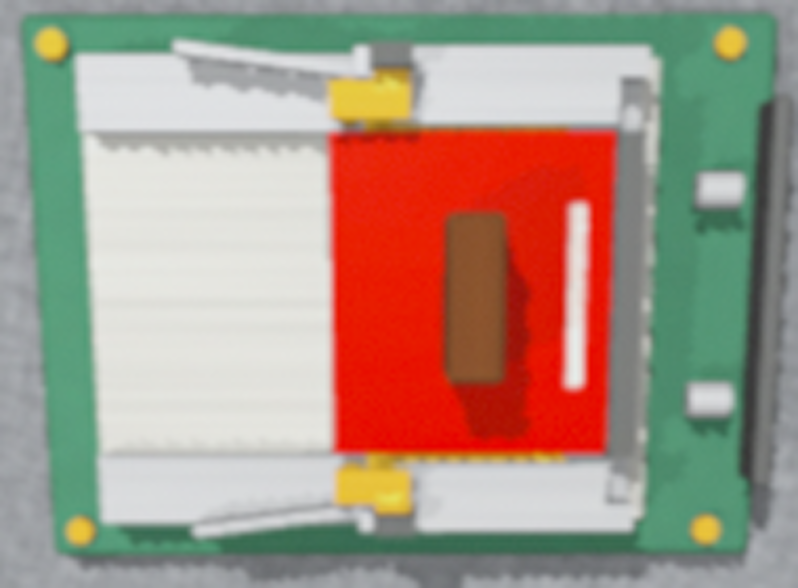

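The leading edge meets the stop with no gap (columns 368–371). The centre is within about 1 mm of the seat, and the robot is clear. Handing in.

```bash
python3 -c "
from workcell import robot
print(robot.state()['time'],robot.state()['contact_force'],robot.finish_job())"
```

```text
the job is handed in; nothing more can be done
20.95 [-1.26444312  0.0473577  -0.4984609 ] None
```

I picked up the small red plate, set it on the rails about 88 mm before home, and slid it under the clips. I felt the snap and pushed on to about 9 N at the stop. Then I eased back with the spring, released it and lifted clear, handing in at 20.95 s.

**Last checks:**
- **Position:** in the last wrist image the plate's centre is about 1.1 mm along and 0.7 mm sideways from my estimated seat. The leading edge touches the stop with no gap. The calibration is only good to about 2 mm.
- **Flatness and clips:** the plate looks flat and the clips look closed behind the humps. That is judged from the images and the force, not measured directly.
- **Bystanders:** those visible in the final close-ups look unmoved. I did not compare all of them numerically.

**Disagreements:**
- **Seat position:** the estimate from the press screws was about 2.5 mm short of what the rail and stop edges showed, so I used the edges.
- **Downforce:** early in the slide I was pressing down with about 8 N, which cost about 3.4 N of push along the rails. I eased off before going on.

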